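# Seal the clip-lid sample box

## Task

Seal the packed sample box for transport: its gasketed lid only rests on the mouth, so press it fully home, corner by corner, until it sits flat all round, then fold down the four clip flaps and snap each one under the band of the box. Press firmly but do not force anything, and leave the bottle, tube rack and carton beside it where they stand.

Things in the scene. Friction and masses are not known exactly. Their poses are not given: they have to be found in the camera images.
- sample_box: Translucent clip-lid sample box, fixed in a shallow steel tray screwed to the bench. Origin: centre of the tray's underside, on the bench; z up, y along the long side ('left' is +y), x along the short side ('far' is +x). Wall 102 (x) by 152 mm (y), rim 112 mm above the bench; a clip band, 7 mm proud, runs round the wall 93 to 102 mm above the bench.
- lid_top (a point): Centre of the top of the white lid: 150 (x) by 200 mm (y), 14 mm thick, cannot slide sideways. Top 126 mm above the bench when home; starts 5 to 8 mm too high, uneven, on its gasket. Its 6 mm edge overhangs the wall by 24 mm all round (underside 120 mm up). Each corner needs about 18 N, then stops hard and stays in; the opposite corner may rock up. Pushing at the middle takes over 55 N; 60 N would crack it.
- lid_near_left (a point): Round thumb pad, 22 mm across, on top of the lid's near left corner: the place to press, straight down. Centre of its top, at x -46, y +71 mm in the box frame, 127 mm above the bench when that corner is home.
- lid_near_right (a point): Round thumb pad, 22 mm across, on top of the lid's near right corner: the place to press, straight down. Centre of its top, at x -46, y -71 mm in the box frame, 127 mm above the bench when that corner is home.
- lid_far_right (a point): Round thumb pad, 22 mm across, on top of the lid's far right corner: the place to press, straight down. Centre of its top, at x +46, y -71 mm in the box frame, 127 mm above the bench when that corner is home.
- lid_far_left (a point): Round thumb pad, 22 mm across, on top of the lid's far left corner: the place to press, straight down. Centre of its top, at x +46, y +71 mm in the box frame, 127 mm above the bench when that corner is home.
- flap_near (a joint): Angle (rad) of the near clip flap: 0 closed, hanging down, its ridge stopped hard by the wall; 1.57 straight out; at most 1.7; starts 1.0 to 1.5 and stays about where it is left. Between 0.3 and 0.1 its inner ridge rides over the band's lower edge (up to about 10 N at the free end) and snaps in. With the lid not home on that side the ridge meets the band and it will not close.
- flap_near_hinge (a point): Middle of the near flap's hinge axis, which is level and runs along that side, under the lid's overhang: x -60, y 0 mm in the box frame, 114 mm above the bench when the lid is home (it rides with the lid). The flap is a plain plate 92 mm wide, 3 mm thick, 46 mm from hinge to free end.
- flap_near_tail (a point): Outer face of the near flap at mid-width, 42 mm from the hinge axis, 4 mm short of the free end: the place to push. Closed, it lies 42 mm below the hinge axis and 17 mm in from the lid's edge above it, so the tool must lean outwards by over 20 degrees to push it home. The flap's lower 20 mm are bent 12 degrees inwards.
- flap_right (a joint): Angle (rad) of the right clip flap: 0 closed, hanging down, its ridge stopped hard by the wall; 1.57 straight out; at most 1.7; starts 1.0 to 1.5 and stays about where it is left. Between 0.3 and 0.1 its inner ridge rides over the band's lower edge (up to about 10 N at the free end) and snaps in. With the lid not home on that side the ridge meets the band and it will not close.
- flap_right_hinge (a point): Middle of the right flap's hinge axis, which is level and runs along that side, under the lid's overhang: x 0, y -85 mm in the box frame, 114 mm above the bench when the lid is home (it rides with the lid). The flap is a plain plate 64 mm wide, 3 mm thick, 46 mm from hinge to free end.
- flap_right_tail (a point): Outer face of the right flap at mid-width, 42 mm from the hinge axis, 4 mm short of the free end: the place to push. Closed, it lies 42 mm below the hinge axis and 17 mm in from the lid's edge above it, so the tool must lean outwards by over 20 degrees to push it home. The flap's lower 20 mm are bent 12 degrees inwards.
- flap_far (a joint): Angle (rad) of the far clip flap: 0 closed, hanging down, its ridge stopped hard by the wall; 1.57 straight out; at most 1.7; starts 1.0 to 1.5 and stays about where it is left. Between 0.3 and 0.1 its inner ridge rides over the band's lower edge (up to about 10 N at the free end) and snaps in. With the lid not home on that side the ridge meets the band and it will not close.
- flap_far_hinge (a point): Middle of the far flap's hinge axis, which is level and runs along that side, under the lid's overhang: x +60, y 0 mm in the box frame, 114 mm above the bench when the lid is home (it rides with the lid). The flap is a plain plate 92 mm wide, 3 mm thick, 46 mm from hinge to free end.
- flap_far_tail (a point): Outer face of the far flap at mid-width, 42 mm from the hinge axis, 4 mm short of the free end: the place to push. Closed, it lies 42 mm below the hinge axis and 17 mm in from the lid's edge above it, so the tool must lean outwards by over 20 degrees to push it home. The flap's lower 20 mm are bent 12 degrees inwards.
- flap_left (a joint): Angle (rad) of the left clip flap: 0 closed, hanging down, its ridge stopped hard by the wall; 1.57 straight out; at most 1.7; starts 1.0 to 1.5 and stays about where it is left. Between 0.3 and 0.1 its inner ridge rides over the band's lower edge (up to about 10 N at the free end) and snaps in. With the lid not home on that side the ridge meets the band and it will not close.
- flap_left_hinge (a point): Middle of the left flap's hinge axis, which is level and runs along that side, under the lid's overhang: x 0, y +85 mm in the box frame, 114 mm above the bench when the lid is home (it rides with the lid). The flap is a plain plate 64 mm wide, 3 mm thick, 46 mm from hinge to free end.
- flap_left_tail (a point): Outer face of the left flap at mid-width, 42 mm from the hinge axis, 4 mm short of the free end: the place to push. Closed, it lies 42 mm below the hinge axis and 17 mm in from the lid's edge above it, so the tool must lean outwards by over 20 degrees to push it home. The flap's lower 20 mm are bent 12 degrees inwards.
- bottle_mid (a point): Small white reagent bottle, 54 mm across, about 98 mm high, loose; its centre. Leave alone.
- rack_mid (a point): Green tube rack, 58 by 120 mm, 50 mm high, tubes to 77 mm, loose; its centre. Leave alone.
- carton_mid (a point): Plain white carton, 60 by 85 by 70 mm high, loose; its centre. Leave alone.
Mind the look-alikes: they are no part of the job. What is meant by the sample_box is not red, and is the larger of those in its own colour.

How it is judged:
On the way:
1. the lid is pressed home at all four corners before any flap is snapped (z of each of lid_near_left, lid_near_right, lid_far_right, lid_far_left in the frame of sample_box below 0.129 m and value of joint each of flap_near, flap_right, flap_far, flap_left above 0.15 rad), for 0.2 s.
At the end, for the whole second after the job is handed in: Every corner of the lid is within 2 mm of fully home, and all four clip flaps are snapped under the band (each within 0.07 rad of closed) (z of each of lid_near_left, lid_near_right, lid_far_right, lid_far_left in the frame of sample_box below 0.129 m and value of joint each of flap_near, flap_right, flap_far, flap_left below 0.07 rad); the robot touches nothing.
It fails at once if the bottle is pushed more than 30 mm or tipped (distance of bottle_mid from where it was at the start of the episode above 0.03 m or angle between bottle_mid's own z axis and vertical above 0.35 rad).
It fails at once if the tube rack is pushed more than 30 mm or tipped (distance of rack_mid from where it was at the start of the episode above 0.03 m or angle between rack_mid's own z axis and vertical above 0.35 rad).
It fails at once if the carton is pushed more than 30 mm or tipped (distance of carton_mid from where it was at the start of the episode above 0.03 m or angle between carton_mid's own z axis and vertical above 0.35 rad).
It fails at once if the box, lid or a flap is forced with more than 60 N (contact force between any of the fingers, the arm and sample_box above 60 N).
It also fails if it takes over 64 s, if anything falls off the work surface, if the arm or the gripper's body presses on something with over 40 N, if the wrist force passes 120 N, or if a joint passes its speed limit or range.

## Robot

A 6-joint arm with a two-finger parallel gripper is mounted at the origin on the work surface. World frame = base frame: x ahead of the robot, y to its left, z up, the work surface at z = 0. Lengths are in m, angles in rad, forces in N, time in s.
With the tool pointing down it reaches from about 0.35 to 0.975 m from the base axis. Payload 4.9 kg.
Tool frame: the origin (TCP) lies midway between the tips of the shut fingers; the grasp point (between the pads) lies 19 mm behind it; z points along the fingers, y is the line along which they close (so a half turn about z gives the same grasp; the last joint's range is limited). The gripper opens to 85 mm and grips with 20 to 120 N. Pads are 22 mm wide; open, the fingers measure 114 mm over their backs; the gripper's body (76 mm by 85 mm) begins 54 mm behind the grasp point. The pads swing forward as they close: fully open they stand 13 mm farther back than shut.
Start: joints at [-1.337, 0.053, 1.613, -0, 1.476, -0.119], TCP at [0.216, -0.586, 0.231] pointing down, gripper open.
Joint ranges: [-3.01, 3.01], [-1.01, 2.22], [0.06, 2.58], [-1.02, 4.17], [0.09, 2.62], [-3.14, 3.14]. Speed limits (rad/s): [2.57, 2.57, 3.14, 3.14, 3.14, 3.14].

## Interface

Orientations are given as a rotation vector (axis times angle).
In Python, from station import ctrl, optics, job gives the robot as it stands.
- The arm moves only by the shell command python3 -m jog 'ROWS' [OPENING] [FORCE]. ROWS is JSON, a list of rows, each a list of 2 entries, a list of its own where there are three numbers: the shift along the tool's x, y, z in m, then the turn, a rotation vector about the tool's x, y, z in rad. A call has 1 to 5 rows; each row is the pose to reach, as a shift and turn from the pose commanded when the call began, along the tool's axes at that moment; what a row does not reach only later rows make up. A row lasts 1/10 s, in which the tool goes at most 50 mm and 8.59 degrees, less where a joint would pass 70% of its speed; a pose out of reach is approached as far as the arm can. A call with a gripper value outside its range is refused whole. OPENING is the opening, from 0 (shut) to 1 (fully open), set as the call begins (- or left out, the last holds). The fingers move at their own pace and stop on an object; FORCE is the grip in N (left out, the last holds). Time passes only in rows, so rows that repeat a pose let the fingers close. It gives the time, the measured TCP pose, the force, the opening and the grip force at its end, in the units of the state.
- ctrl.get_obs(): the state, without advancing time (a new reading comes with each control period).
- optics.get_image(name): name is "scene" or "top" or "wrist"; returns a dict with "image" (420x560x3 uint8, blue, green, red), "fx", "fy", "cx", "cy" (pixels), "rvec" (rotation vector, rad) and "tvec" (3), from world to camera coordinates, as OpenCV has them; the wrist camera has in their place "mount" (4x4, takes a point from camera to tool coordinates, whose origin is the TCP and whose axes are the flange's). Camera axes: x right, y down, z forward; pixel columns grow to the right and rows downward; lengths in m; the calibration is good to about 2 mm. A picture is of the moment at which its call begins: read the wrist's pose just before it. There is no depth.
- job.finish_job(): hands the job in; it is judged then, once.
The state is a dict: "t": time; "q": joint angles; "dq": joint speeds; "effort": joint torques, N m; "tool_pos": TCP position; "tool_rot": TCP orientation; "contact_force": force on the tool from outside, world axes, zero at the start; "wrist_torque": the same for the moment, N m; "opening": finger opening in m; "grip_force": force on a finger pad.
Only numpy, scipy, OpenCV 4.12 (cv2) and the standard library are available. Lean on these libraries where they do the work, as an engineer would, in place of code of your own. Each camera call takes 0.05 s, during which the arm holds its last target. There are 200 camera calls.

## Working session

There is one attempt and no reset: what is moved stays moved. The work goes in short steps, Python scripts to look and compute and a shell command to move; the robot and the scene stay as the last step left them, time stands still between calls to the robot, and variables do not carry over. Pictures are saved under pics/ and viewed, at most 10 in all, crops included, and the job is handed in when it is done.

```bash
mkdir -p pics; ls; python3 - <<'E'
from station import ctrl, optics, job
import cv2
print(ctrl.get_obs())
for n in ("scene","top"):
    d=optics.get_image(n); cv2.imwrite(f"pics/{n}0.png",d["image"]); print(n,{k:v for k,v in d.items() if k!="image"})
E
```

```text
pics
{'t': 0.0, 'q': array([-1.33702607e+00,  5.33458486e-02,  1.61429493e+00, -1.49047029e-05,
        1.47602932e+00, -1.19025139e-01]), 'dq': array([-7.26632464e-04, -2.40259412e-04,  2.66988221e-04,  1.24835858e-03,
       -6.57706395e-05,  1.36973295e-04]), 'effort': array([-8.74865127e-04, -3.93673074e+01, -3.70179605e+01, -1.27654339e-04,
        7.01777419e-03,  1.05263015e-05]), 'tool_pos': array([ 0.21578578, -0.58589411,  0.23006931]), 'tool_rot': array([-3.09080073e+00, -5.50938637e-01,  2.10245328e-04]), 'contact_force': array([-0.25624273, -1.07121527, -0.34164134]), 'wrist_torque': array([ 0.00252064, -0.02723458,  0.02551358]), 'grip_force': 0.0, 'opening': 0.08528043858279788}
scene {'fx': 450.3145398721842, 'fy': 450.3145398721842, 'cx': 276.2547132817449, 'cy': 208.42885058679718, 'rvec': array([ 2.35058674,  1.22267155, -0.32804915]), 'tvec': array([-0.35977911, -0.32043022,  1.19112911])}
top {'fx': 421.6089117417832, 'fy': 421.6089117417832, 'cx': 286.1517026083558, 'cy': 206.7630483456139, 'rvec': array([ 2.18475476, -2.03921449,  0.20824435]), 'tvec': array([-7.61060870e-04,  5.86902953e-01,  7.68739652e-01])}
```

View pics/scene0.png

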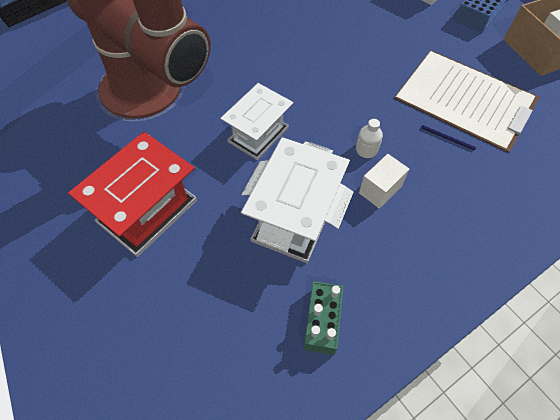

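View pics/top0.png

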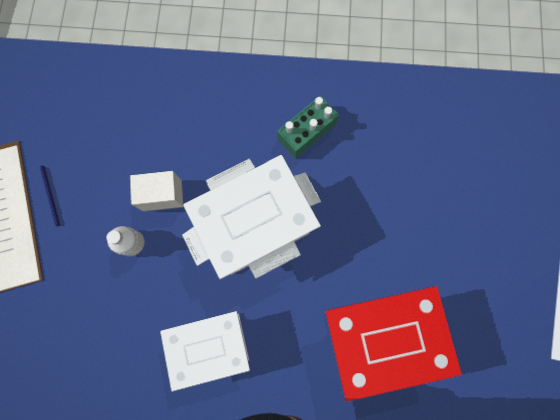

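The sample box is the larger white one: its lid is centred near (252,217) in the top view and (297,187) in the scene view. Its pads in the top view are at about (204,211), (275,175), (299,219) and (227,257). The bottle and carton are off its left end, and the rack is off its far right.

```bash
cat > h.py <<'E'
import numpy as np, cv2
from scipy.spatial.transform import Rotation as R
from station import ctrl, optics, job
def ray(d,uv,z):
    Rm=cv2.Rodrigues(d["rvec"])[0]; c=-Rm.T@d["tvec"]
    v=Rm.T@np.array([(uv[0]-d["cx"])/d["fx"],(uv[1]-d["cy"])/d["fy"],1]); return c+v*(z-c[2])/v[2]
def blob(img,uv,r=9):
    g=cv2.cvtColor(img,cv2.COLOR_BGR2GRAY).astype(float); u,v=map(int,uv)
    w=g[v-r:v+r+1,u-r:u+r+1]; med=np.percentile(w,85); m=((w<med-12)&(w>120)).astype(np.uint8)
    n,l,s,c=cv2.connectedComponentsWithStats(m); k=1+np.argmax(s[1:,4]); return c[k]+[u-r,v-r],s[k,4]
E
python3 - <<'E'
from h import *
P={"top":[(204,211),(275,175),(299,219),(227,257)],"scene":[(333,166),(312,230),(261,206),(289,151)]}
for n in P:
    d=optics.get_image(n); X=[]
    for p in P[n]:
        c,a=blob(d["image"],p); x=ray(d,c,.1335); X.append(x); print(n,c.round(1),a,x.round(4))
    X=np.array(X); print("ctr",X.mean(0).round(4),"sides",[np.linalg.norm(X[i]-X[(i+1)%4]).round(4) for i in range(4)])
    e=(X[0]+X[3]-X[1]-X[2]);e2=X[0]+X[1]-X[2]-X[3]; print("yaw long",np.degrees(np.arctan2(e[1],e[0])),np.degrees(np.arctan2(e2[1],e2[0])))
    print(n,"others",[ray(d,q,z).round(3) for q,z in ([((126,240),.05),((157,190),.07),((308,125),.05)] if n=="top" else [((370,142),.05),((385,175),.07),((325,318),.05)])])
E
```

```text
top [204.2 210.5] 117 [0.5535 0.1839 0.1335]
top [274.5 174.4] 111 [0.6286 0.0638 0.1335]
top [298.5 218.6] 112 [0.5506 0.0154 0.1335]
top [226.7 256.2] 119 [0.4757 0.1361 0.1335]
ctr [0.5521 0.0998 0.1335] sides [np.float64(0.1417), np.float64(0.0919), np.float64(0.142), np.float64(0.0914)]
yaw long 121.93536453721909 31.699858010308468
top others [array([0.5  , 0.347, 0.05 ]), array([0.599, 0.293, 0.07 ]), array([0.763, 0.007, 0.05 ])]
scene [331.6 165. ] 81 [0.5551 0.1845 0.1335]
scene [306.9 223.7] 57 [0.6335 0.0633 0.1335]
scene [260.6 205.1] 96 [0.5513 0.0155 0.1335]
scene [289.  150.8] 76 [0.4775 0.1355 0.1335]
ctr [0.5543 0.0997 0.1335] sides [np.float64(0.1443), np.float64(0.0951), np.float64(0.1409), np.float64(0.0918)]
yaw long 122.24663909967822 31.18411203672259
scene others [array([0.513, 0.343, 0.05 ]), array([0.609, 0.296, 0.07 ]), array([0.777, 0.003, 0.05 ])]
```

```bash
cat >> h.py <<'E'
C=np.array([.5525,.0998,0]); YAW=np.radians(31.8); RB=R.from_euler("z",YAW)
def down(yaw=YAW): return R.from_euler("z",yaw)*R.from_rotvec([np.pi,0,0])
def box(p): return C+RB.apply(np.array(p)/1000)
def go(p,Rt=None,show=True):   # shift/turn from present pose, tool axes
    o=ctrl.get_obs(); R0=R.from_rotvec(o["tool_rot"]); Rt=Rt or R0
    s=R0.inv().apply(p-o["tool_pos"]); w=(R0.inv()*Rt).as_rotvec()
    print("shift",s.round(4),"turn",w.round(3),"q",o["q"].round(2),"t",round(o["t"],2))
def st():
    o=ctrl.get_obs(); b=RB.inv().apply(o["tool_pos"]-C)*1000
    print("box mm",b.round(1),"F",o["contact_force"].round(1),"Fbox",RB.inv().apply(o["contact_force"]).round(1),"t",round(o["t"],2),"q",o["q"].round(2))
E
python3 -c "
from h import *
go(box([-46,-71,170]),down())"; python3 -m jog '[[[0,0,0],[0,0,0]]]' 0
```

```text
shift [ 0.5221 -0.4485  0.0612] turn [-0.001 -0.    -0.202] q [-1.34  0.05  1.61 -0.    1.48 -0.12] t 0.2
t: 0.3
tool_pos: [0.2159, -0.5863, 0.2309]
tool_rot: [-3.092, -0.551, 0.0]
contact_force: [-0.5, 0.4, 0.2]
opening: 0.0728
grip_force: 0.0
```

```bash
J="python3 -m jog"
$J '[[[0.18,-0.15,0],[0,0,0]],[[0.18,-0.15,0],[0,0,0]],[[0.18,-0.15,0],[0,0,0]],[[0.18,-0.15,0],[0,0,0]],[[0.18,-0.15,0],[0,0,0]]]' | head -2
$J '[[[0.18,-0.15,0],[0,0,0]],[[0.18,-0.15,0],[0,0,0]],[[0.18,-0.15,0],[0,0,0]],[[0.18,-0.15,0],[0,0,0]],[[0.18,-0.15,0],[0,0,0]]]' | head -2
python3 -c "
from h import *
go(box([-46,-71,170]),down())"
```

```text
t: 0.8
tool_pos: [0.334, -0.381, 0.2313]
t: 1.3
tool_pos: [0.451, -0.1779, 0.2315]
shift [ 0.1606 -0.1465  0.0616] turn [ 0.    -0.001 -0.2  ] q [-0.53 -0.29  1.93  0.    1.51  0.69] t 1.3
```

```bash
J="python3 -m jog"
$J '[[[0.16,-0.146,0.03],[0,0,-0.2]],[[0.16,-0.146,0.03],[0,0,-0.2]],[[0.16,-0.146,0.03],[0,0,-0.2]],[[0.16,-0.146,0.03],[0,0,-0.2]],[[0.16,-0.146,0.03],[0,0,-0.2]]]' | head -2
$J '[[[0,0,0],[0,0,0]],[[0,0,0],[0,0,0]]]'
python3 -c "
from h import *
go(box([-46,-71,140]),down());st()
o=ctrl.get_obs();d=optics.get_image('top');cv2.imwrite('pics/t1.png',cv2.resize(d['image'][130:290,150:350],None,fx=3,fy=3))"
```

```text
t: 1.8
tool_pos: [0.5504, 0.0154, 0.2004]
t: 2.0
tool_pos: [0.5497, 0.0117, 0.2012]
tool_rot: [3.022, 0.858, -0.001]
contact_force: [0.0, -0.4, -0.5]
opening: 0.0002
grip_force: 0.0
shift [ 0.0029 -0.0024  0.0612] turn [ 0.     0.001 -0.001] q [-0.11 -0.11  1.82 -0.    1.43  0.9 ] t 2.0
box mm [-48.9 -73.4 201.2] F [ 0.  -0.4 -0.5] Fbox [-0.1 -0.3 -0.5] t 2.0 q [-0.11 -0.11  1.82 -0.    1.43  0.9 ]
```

View pics/t1.png

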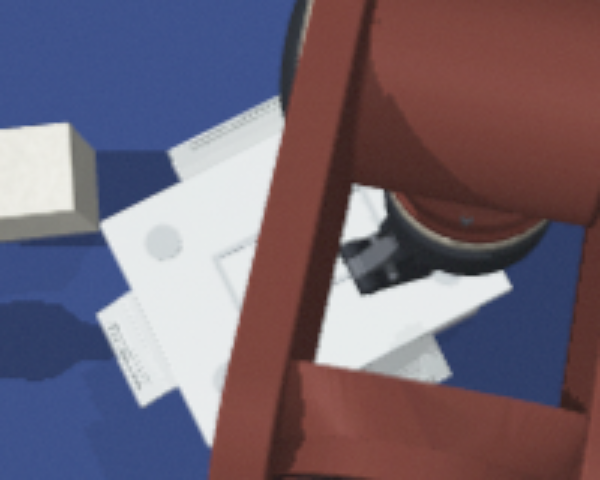

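The arm hides most of the lid in this view, though the carton (60,165) is undisturbed. The pose readback puts the tool over the near-right pad, so I'll descend.

```bash
J="python3 -m jog"
$J '[[[0.003,-0.0025,0.03],[0,0,0]],[[0.003,-0.0025,0.05],[0,0,0]],[[0.003,-0.0025,0.058],[0,0,0]],[[0.003,-0.0025,0.06],[0,0,0]],[[0.003,-0.0025,0.062],[0,0,0]]]' | sed -n '2p;4p'
for i in 1; do $J '[[[0,0,0.0015],[0,0,0]],[[0,0,0.003],[0,0,0]],[[0,0,0.0045],[0,0,0]]]'| sed -n '2p;4p'; done
$J '[[[0,0,0.0015],[0,0,0]],[[0,0,0.003],[0,0,0]]]'| sed -n '2p;4p'
$J '[[[0,0,0.0015],[0,0,0]],[[0,0,0.003],[0,0,0]]]'| sed -n '2p;4p'
python3 -c "
from h import *
st()"
```

```text
tool_pos: [0.5516, 0.0146, 0.1404]
contact_force: [-0.2, -0.3, 0.1]
tool_pos: [0.5515, 0.0153, 0.1355]
contact_force: [0.0, 1.0, 0.1]
tool_pos: [0.5512, 0.0154, 0.1319]
contact_force: [-0.2, -0.2, 0.1]
tool_pos: [0.5513, 0.0154, 0.1308]
contact_force: [-7.2, -0.4, 14.5]
box mm [-45.5 -71.1 130.8] F [-7.2 -0.4 14.5] Fbox [-6.4  3.4 14.5] t 3.25 q [-0.11 -0.04  1.88 -0.    1.3   0.91]
```

```bash
J="python3 -m jog"
$J '[[[0,0,0.001],[0,0,0]],[[0,0,0.001],[0,0,0]]]'| sed -n '2p;4p'
$J '[[[0,0,0.001],[0,0,0]],[[0,0,0.001],[0,0,0]]]'| sed -n '2p;4p'
$J '[[[0,0,0.001],[0,0,0]],[[0,0,0.001],[0,0,0]]]'| sed -n '2p;4p'
```

```text
tool_pos: [0.5514, 0.0153, 0.1308]
contact_force: [-7.9, 0.2, 14.1]
tool_pos: [0.5514, 0.0153, 0.1302]
contact_force: [-8.8, 0.3, 15.1]
tool_pos: [0.5513, 0.0152, 0.1293]
contact_force: [-9.1, -0.8, 15.7]
```

```bash
J="python3 -m jog"
$J '[[[0,0,0.001],[0,0,0]],[[0,0,0.002],[0,0,0]],[[0,0,0.002],[0,0,0]]]'| sed -n '2p;4p'
$J '[[[0,0,0.001],[0,0,0]],[[0,0,0.001],[0,0,0]]]'| sed -n '2p;4p'
$J '[[[0,0,0.001],[0,0,0]],[[0,0,0.001],[0,0,0]]]'| sed -n '2p;4p'
```

```text
tool_pos: [0.5512, 0.0149, 0.1274]
contact_force: [-10.1, -1.7, 17.6]
tool_pos: [0.5512, 0.0148, 0.1264]
contact_force: [-10.4, -2.6, 17.3]
tool_pos: [0.5512, 0.0148, 0.1261]
contact_force: [-11.6, -1.9, 21.0]
```

```bash
J="python3 -m jog"
$J '[[[0,0,-0.02],[0,0,0]],[[0.045,0,-0.02],[0,0,0]],[[0.092,0,-0.02],[0,0,0]],[[0.092,0,-0.016],[0,0,0]],[[0.092,0,-0.016],[0,0,0]]]'| sed -n '2p;4p'
$J '[[[0,0,0.0015],[0,0,0]],[[0,0,0.003],[0,0,0]],[[0,0,0.0045],[0,0,0]]]'| sed -n '2p;4p'
$J '[[[0,0,0.0015],[0,0,0]],[[0,0,0.003],[0,0,0]]]'| sed -n '2p;4p'
$J '[[[0,0,0.001],[0,0,0]],[[0,0,0.002],[0,0,0]]]'| sed -n '2p;4p'
python3 -c "
from h import *
st()"
```

```text
tool_pos: [0.6291, 0.0642, 0.1363]
contact_force: [-1.5, -0.7, -0.5]
tool_pos: [0.629, 0.0635, 0.1341]
contact_force: [-2.5, 1.1, 5.5]
tool_pos: [0.6295, 0.0643, 0.1332]
contact_force: [-5.7, 3.7, 11.2]
tool_pos: [0.6296, 0.0643, 0.1317]
contact_force: [-6.0, 2.6, 12.8]
box mm [ 46.8 -70.8 131.7] F [-6.   2.6 12.8] Fbox [-3.7  5.4 12.8] t 5.75 q [-0.02  0.15  1.68  0.    1.31  1.  ]
```

```bash
J="python3 -m jog"
$J '[[[0,0,0.001],[0,0,0]],[[0,0,0.002],[0,0,0]],[[0,0,0.002],[0,0,0]]]'| sed -n '2p;4p'
$J '[[[0,0,0.001],[0,0,0]],[[0,0,0.002],[0,0,0]],[[0,0,0.002],[0,0,0]]]'| sed -n '2p;4p'
$J '[[[0,0,0.001],[0,0,0]],[[0,0,0.002],[0,0,0]],[[0,0,0.002],[0,0,0]]]'| sed -n '2p;4p'
```

```text
tool_pos: [0.6297, 0.0641, 0.1297]
contact_force: [-4.9, 3.0, 12.1]
tool_pos: [0.6298, 0.064, 0.1278]
contact_force: [-5.1, 2.3, 11.8]
tool_pos: [0.6299, 0.0638, 0.126]
contact_force: [-5.5, 2.0, 12.3]
```

```bash
J="python3 -m jog"
$J '[[[0,0,0.001],[0,0,0]],[[0,0,0.001],[0,0,0]]]'| sed -n '2p;4p'
$J '[[[0,0,0.001],[0,0,0]],[[0,0,0.001],[0,0,0]]]'| sed -n '2p;4p'
```

```text
tool_pos: [0.63, 0.0639, 0.1258]
contact_force: [-6.8, 1.9, 15.6]
tool_pos: [0.6301, 0.0639, 0.1256]
contact_force: [-8.5, 1.9, 19.1]
```

```bash
J="python3 -m jog"
$J '[[[0,0,-0.025],[0,0,0]],[[0,-0.045,-0.025],[0,0,0]],[[0,-0.095,-0.025],[0,0,0]],[[0,-0.142,-0.02],[0,0,0]],[[0,-0.142,-0.02],[0,0,0]]]'| sed -n '2p;4p'
$J '[[[0,0,0.0015],[0,0,0]],[[0,0,0.003],[0,0,0]],[[0,0,0.0045],[0,0,0]]]'| sed -n '2p;4p'
$J '[[[0,0,0.0015],[0,0,0]],[[0,0,0.003],[0,0,0]]]'| sed -n '2p;4p'
$J '[[[0,0,0.0015],[0,0,0]],[[0,0,0.003],[0,0,0]]]'| sed -n '2p;4p'
$J '[[[0,0,0.001],[0,0,0]],[[0,0,0.002],[0,0,0]]]'| sed -n '2p;4p'
python3 -c "
from h import *
st()"
```

```text
tool_pos: [0.5514, 0.1879, 0.1395]
contact_force: [-0.4, -0.8, 0.7]
tool_pos: [0.5555, 0.1834, 0.1359]
contact_force: [0.3, 0.1, -0.4]
tool_pos: [0.5552, 0.1838, 0.1326]
contact_force: [-0.0, -0.4, 0.2]
tool_pos: [0.5553, 0.1841, 0.1313]
contact_force: [-5.0, -2.6, 11.4]
tool_pos: [0.5554, 0.1842, 0.1308]
contact_force: [-6.0, -2.7, 13.2]
box mm [ 46.9  70.2 130.8] F [-6.  -2.7 13.2] Fbox [-6.5  0.9 13.2] t 8.45 q [ 0.19  0.04  1.8  -0.    1.3   1.21]
```

```bash
J="python3 -m jog"
$J '[[[0,0,0.001],[0,0,0]],[[0,0,0.002],[0,0,0]],[[0,0,0.002],[0,0,0]]]'| sed -n '2p;4p'
$J '[[[0,0,0.001],[0,0,0]],[[0,0,0.002],[0,0,0]],[[0,0,0.002],[0,0,0]]]'| sed -n '2p;4p'
$J '[[[0,0,0.001],[0,0,0]],[[0,0,0.001],[0,0,0]]]'| sed -n '2p;4p'
$J '[[[0,0,0.001],[0,0,0]],[[0,0,0.001],[0,0,0]]]'| sed -n '2p;4p'
```

```text
tool_pos: [0.5555, 0.1845, 0.1291]
contact_force: [-6.2, -3.4, 13.8]
tool_pos: [0.5557, 0.1848, 0.1274]
contact_force: [-7.1, -1.2, 13.8]
tool_pos: [0.5558, 0.1849, 0.1265]
contact_force: [-6.5, -0.9, 14.5]
tool_pos: [0.5558, 0.185, 0.1259]
contact_force: [-7.6, 0.4, 15.9]
```

Next, press once more here, then move to the near-left pad.

```bash
J="python3 -m jog"
$J '[[[0,0,0.001],[0,0,0]],[[0,0,0.0015],[0,0,0]]]'| sed -n '2p;4p'
$J '[[[0,0,-0.025],[0,0,0]],[[-0.045,0,-0.025],[0,0,0]],[[-0.092,0,-0.025],[0,0,0]],[[-0.093,0,-0.021],[0,0,0]],[[-0.093,0,-0.021],[0,0,0]]]'| sed -n '2p;4p'
$J '[[[0,0,0.0015],[0,0,0]],[[0,0,0.003],[0,0,0]],[[0,0,0.0045],[0,0,0]]]'| sed -n '2p;4p'
$J '[[[0,0,0.0015],[0,0,0]],[[0,0,0.003],[0,0,0]]]'| sed -n '2p;4p'
$J '[[[0,0,0.0015],[0,0,0]],[[0,0,0.003],[0,0,0]]]'| sed -n '2p;4p'
$J '[[[0,0,0.001],[0,0,0]],[[0,0,0.002],[0,0,0]]]'| sed -n '2p;4p'
python3 -c "
from h import *
st()"
```

```text
tool_pos: [0.5559, 0.185, 0.1256]
contact_force: [-11.0, -1.3, 21.9]
tool_pos: [0.4747, 0.1353, 0.1406]
contact_force: [1.0, -0.3, 0.9]
tool_pos: [0.4767, 0.1361, 0.1371]
contact_force: [0.8, 0.6, -0.9]
tool_pos: [0.4759, 0.1359, 0.1336]
contact_force: [0.1, 0.5, -1.1]
tool_pos: [0.4758, 0.1359, 0.1315]
contact_force: [-2.4, -1.1, 9.3]
tool_pos: [0.4759, 0.136, 0.1311]
contact_force: [-7.0, -0.2, 12.8]
box mm [-46.   71.1 131.1] F [-7.  -0.2 12.8] Fbox [-6.1  3.5 12.8] t 11.05 q [ 0.13 -0.18  2.01  0.    1.32  1.15]
```

```bash
J="python3 -m jog"
$J '[[[0,0,0.001],[0,0,0]],[[0,0,0.002],[0,0,0]],[[0,0,0.002],[0,0,0]]]'| sed -n '2p;4p'
$J '[[[0,0,0.001],[0,0,0]],[[0,0,0.002],[0,0,0]],[[0,0,0.002],[0,0,0]]]'| sed -n '2p;4p'
$J '[[[0,0,0.001],[0,0,0]],[[0,0,0.001],[0,0,0]]]'| sed -n '2p;4p'
$J '[[[0,0,0.001],[0,0,0]],[[0,0,0.001],[0,0,0]]]'| sed -n '2p;4p'
$J '[[[0,0,0.001],[0,0,0]],[[0,0,0.001],[0,0,0]]]'| sed -n '2p;4p'
```

```text
tool_pos: [0.4757, 0.1361, 0.1292]
contact_force: [-6.6, 0.6, 11.6]
tool_pos: [0.4756, 0.1361, 0.1271]
contact_force: [-7.5, -0.8, 12.0]
tool_pos: [0.4754, 0.136, 0.1261]
contact_force: [-8.0, 0.1, 12.6]
tool_pos: [0.4754, 0.136, 0.1256]
contact_force: [-8.8, -0.1, 14.7]
tool_pos: [0.4754, 0.136, 0.1255]
contact_force: [-11.7, -1.0, 19.7]
```

```bash
J="python3 -m jog"
$J '[[[0,0,-0.025],[0,0,0]],[[0,0.045,-0.025],[0,0,0]],[[0,0.095,-0.025],[0,0,0]],[[0,0.142,-0.02],[0,0,0]],[[0,0.142,-0.012],[0,0,0]]]'| sed -n '2p;4p'
$J '[[[0,0,0],[0,0,0]],[[0,0,0.002],[0,0,0]],[[0,0,0.004],[0,0,0]]]'| sed -n '2p;4p'
$J '[[[0,0,0.0015],[0,0,0]],[[0,0,0.002],[0,0,0]],[[0,0,0.002],[0,0,0]]]'| sed -n '2p;4p'
$J '[[[0,0,0.0015],[0,0,0]],[[0,0,0.002],[0,0,0]],[[0,0,0.002],[0,0,0]]]'| sed -n '2p;4p'
python3 -c "
from h import *
st()"
```

```text
tool_pos: [0.5531, 0.0106, 0.1349]
contact_force: [-0.0, 0.6, 0.7]
tool_pos: [0.5498, 0.0159, 0.1298]
contact_force: [0.3, 0.6, 0.3]
tool_pos: [0.5501, 0.0154, 0.1279]
contact_force: [-0.5, 0.2, -0.6]
tool_pos: [0.5503, 0.015, 0.126]
contact_force: [0.5, 0.4, 0.4]
box mm [-46.6 -70.9 126. ] F [0.5 0.4 0.4] Fbox [0.6 0.1 0.4] t 13.65 q [-0.11 -0.04  1.88  0.    1.29  0.91]
```

```bash
J="python3 -m jog"
$J '[[[0,0,-0.012],[0,0,0]],[[0.045,0,-0.015],[0,0,0]],[[0.093,0,-0.01],[0,0,0]],[[0.093,0,-0.006],[0,0,0]],[[0.093,0,-0.003],[0,0,0]]]'| sed -n '2p;4p'
$J '[[[0,0,0],[0,0,0]],[[0,0,0.001],[0,0,0]],[[0,0,0.0025],[0,0,0]]]'| sed -n '2p;4p'
python3 -c "
from h import *
st()"
```

```text
tool_pos: [0.6297, 0.0641, 0.1285]
contact_force: [-0.3, -0.4, -0.0]
tool_pos: [0.6291, 0.0632, 0.1272]
contact_force: [0.6, 0.0, 1.0]
box mm [ 45.8 -71.5 127.2] F [0.6 0.  1. ] Fbox [ 0.5 -0.3  1. ] t 14.45 q [-0.02  0.15  1.69 -0.    1.3   1.  ]
```

```bash
cat >> h.py <<'E'
L={"far":("y",1),"near":("y",-1),"left":("x",-1),"right":("x",1)}
OUT={"far":(1,0),"near":(-1,0),"left":(0,1),"right":(0,-1)}
HW={"far":60,"near":60,"left":85,"right":85}
def lean(side,deg=40):
    a,s=L[side]; return RB*R.from_euler(a,s*deg,degrees=True)*R.from_rotvec([np.pi,0,0])
def path(side,pts,deg=40,off=0):   # pts: (mm outward of hinge, mm above bench); off: mm along the flap
    o=np.array(OUT[side]); t=np.array([-o[1],o[0]]); st()
    b=RB.inv().apply(ctrl.get_obs()["tool_pos"]-C)*1000
    print("now out",(b[:2]@o-HW[side]).round(1),"along",(b[:2]@t).round(1),"z",b[2].round(1))
    for d,z in pts: 
        xy=o*(HW[side]+d)+t*off; print((d,z),end=" "); go(box([*xy,z]),lean(side,deg))
E
python3 -c "
from h import *
path('far',[(50,180)])"
```

```text
box mm [ 45.8 -71.5 127.2] F [0.6 0.  1. ] Fbox [ 0.5 -0.3  1. ] t 14.45 q [-0.02  0.15  1.69 -0.    1.3   1.  ]
now out -14.2 along -71.5 z 127.2
(50, 180) shift [ 0.064  -0.0716 -0.0528] turn [-0.    -0.699 -0.003] q [-0.02  0.15  1.69 -0.    1.3   1.  ] t 14.45
```

```bash
J="python3 -m jog"
$J '[[[0,0,-0.05],[0,0,0]],[[0.03,-0.02,-0.053],[0,-0.15,0]],[[0.064,-0.05,-0.053],[0,-0.3,0]],[[0.064,-0.072,-0.053],[0,-0.45,0]],[[0.064,-0.072,-0.053],[0,-0.6,0]]]'| sed -n '2p;4p'
$J '[[[0,0,0],[0,-0.1,0]],[[0,0,0],[0,-0.1,0]]]'| sed -n '2p;4p'
python3 -c "
from h import *
path('far',[(36,130),(31,111),(32,84),(35,77),(26,70),(18,67),(10,66),(6,66)])
d=optics.get_image('scene');cv2.imwrite('pics/s2.png',cv2.resize(d['image'][80:300,180:420],None,fx=3,fy=2.7))"
```

```text
tool_pos: [0.6457, 0.1616, 0.1814]
contact_force: [1.2, -0.5, 0.8]
tool_pos: [0.6457, 0.1592, 0.1755]
contact_force: [-0.5, 0.3, -0.5]
box mm [110.5   1.4 175.5] F [-0.5  0.3 -0.5] Fbox [-0.2  0.5 -0.5] t 15.15 q [ 0.22  0.63  1.11 -0.24  2.07  1.19]
now out 50.5 along 1.4 z 175.5
(36, 130) shift [0.0185 0.0015 0.0441] turn [-0.002  0.007  0.   ] q [ 0.22  0.63  1.11 -0.24  2.07  1.19] t 15.15
(31, 111) shift [0.027  0.0015 0.0618] turn [-0.002  0.007  0.   ] q [ 0.22  0.63  1.11 -0.24  2.07  1.19] t 15.15
(32, 84) shift [0.0452 0.0016 0.0817] turn [-0.002  0.007  0.   ] q [ 0.22  0.63  1.11 -0.24  2.07  1.19] t 15.15
(35, 77) shift [0.052  0.0016 0.0851] turn [-0.002  0.007  0.   ] q [ 0.22  0.63  1.11 -0.24  2.07  1.19] t 15.15
(26, 70) shift [0.0497 0.0016 0.0963] turn [-0.002  0.007  0.   ] q [ 0.22  0.63  1.11 -0.24  2.07  1.19] t 15.15
(18, 67) shift [0.0456 0.0016 0.1037] turn [-0.002  0.007  0.   ] q [ 0.22  0.63  1.11 -0.24  2.07  1.19] t 15.15
(10, 66) shift [0.0401 0.0016 0.1097] turn [-0.002  0.007  0.   ] q [ 0.22  0.63  1.11 -0.24  2.07  1.19] t 15.15
(6, 66) shift [0.0371 0.0016 0.1123] turn [-0.002  0.007  0.   ] q [ 0.22  0.63  1.11 -0.24  2.07  1.19] t 15.15
```

View pics/s2.png

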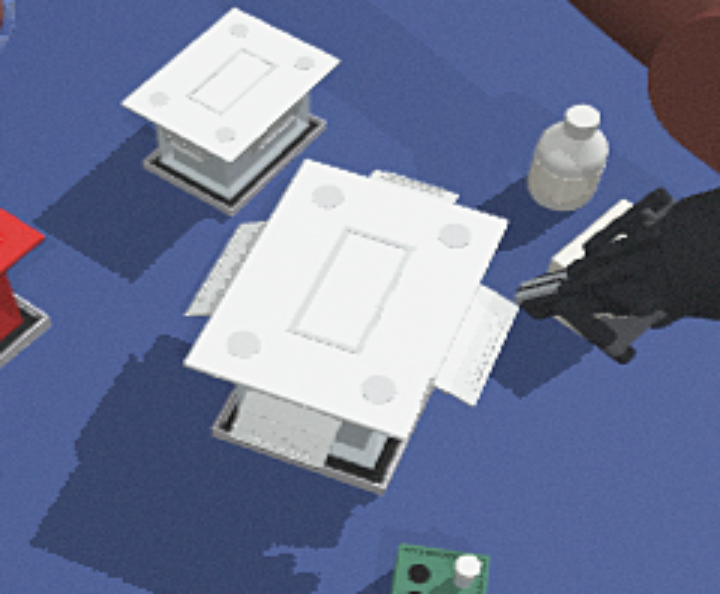

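The lid sits flat. The tool tip, at (530,290), is above the far flap (475,350), clear of the carton (600,270) and bottle (570,160).

```bash
J="python3 -m jog"
$J '[[[0.01,0,0.022],[0,0,0]],[[0.0185,0.001,0.044],[0,0,0]],[[0.022,0.0015,0.053],[0,0,0]],[[0.027,0.0015,0.062],[0,0,0]]]'| sed -n '2p;4p'
$J '[[[0.004,0,0.005],[0,0,0]],[[0.009,0,0.01],[0,0,0]],[[0.014,0,0.015],[0,0,0]],[[0.018,0,0.02],[0,0,0]]]'| sed -n '2p;4p'
python3 -c "
from h import *
path('far',[(35,77),(26,70),(18,67),(10,66),(6,66)])"
```

```text
tool_pos: [0.6303, 0.1464, 0.1156]
contact_force: [0.6, 1.1, 0.4]
tool_pos: [0.6316, 0.1479, 0.0876]
contact_force: [-0.2, -0.4, 1.0]
box mm [92.6 -0.8 87.6] F [-0.2 -0.4  1. ] Fbox [-0.4 -0.2  1. ] t 16.0 q [ 0.21  0.67  1.2  -0.23  1.93  1.22]
now out 32.6 along -0.8 z 87.6
(35, 77) shift [ 0.0086 -0.0008  0.0066] turn [-0.001  0.001 -0.002] q [ 0.21  0.67  1.2  -0.23  1.93  1.22] t 16.0
(26, 70) shift [ 0.0063 -0.0008  0.0177] turn [-0.001  0.001 -0.002] q [ 0.21  0.67  1.2  -0.23  1.93  1.22] t 16.0
(18, 67) shift [ 0.0021 -0.0008  0.0252] turn [-0.001  0.001 -0.002] q [ 0.21  0.67  1.2  -0.23  1.93  1.22] t 16.0
(10, 66) shift [-0.0034 -0.0008  0.0311] turn [-0.001  0.001 -0.002] q [ 0.21  0.67  1.2  -0.23  1.93  1.22] t 16.0
(6, 66) shift [-0.0065 -0.0008  0.0337] turn [-0.001  0.001 -0.002] q [ 0.21  0.67  1.2  -0.23  1.93  1.22] t 16.0
```

```bash
J="python3 -m jog"
$J '[[[0.0085,0,0.0065],[0,0,0]],[[0.0075,0,0.012],[0,0,0]],[[0.006,0,0.018],[0,0,0]],[[0.004,0,0.022],[0,0,0]],[[0.002,0,0.025],[0,0,0]]]'| sed -n '2p;4p'
$J '[[[0,0,0],[0,0,0]]]'| sed -n '2p;4p'
$J '[[[-0.0015,0,0.0015],[0,0,0]],[[-0.003,0,0.003],[0,0,0]]]'| sed -n '2p;4p'
python3 -c "
from h import *
path('far',[(10,66),(6,66),(3,66)])"
```

```text
tool_pos: [0.6183, 0.1398, 0.067]
contact_force: [1.2, 0.8, -0.0]
tool_pos: [0.6182, 0.1397, 0.0673]
contact_force: [0.5, -0.2, -0.1]
tool_pos: [0.6158, 0.138, 0.067]
contact_force: [5.8, 3.8, 0.0]
box mm [74.  -0.9 67. ] F [5.8 3.8 0. ] Fbox [6.9 0.2 0. ] t 16.8 q [ 0.2   0.65  1.27 -0.24  1.88  1.22]
now out 14.0 along -0.9 z 67.0
(10, 66) shift [-0.0024 -0.0008  0.0033] turn [-0.001 -0.001 -0.002] q [ 0.2   0.65  1.27 -0.24  1.88  1.22] t 16.8
(6, 66) shift [-0.0054 -0.0008  0.0059] turn [-0.001 -0.001 -0.002] q [ 0.2   0.65  1.27 -0.24  1.88  1.22] t 16.8
(3, 66) shift [-0.0077 -0.0008  0.0078] turn [-0.001 -0.001 -0.002] q [ 0.2   0.65  1.27 -0.24  1.88  1.22] t 16.8
```

```bash
J="python3 -m jog"
for k in 1; do
$J '[[[-0.0008,0,0.0006],[0,0,0]],[[-0.0015,0,0.0013],[0,0,0]]]'| sed -n '2p;4p'
$J '[[[-0.0008,0,0.0006],[0,0,0]],[[-0.0015,0,0.0013],[0,0,0]]]'| sed -n '2p;4p'
$J '[[[-0.0008,0,0.0006],[0,0,0]],[[-0.0015,0,0.0013],[0,0,0]]]'| sed -n '2p;4p'
$J '[[[-0.0008,0,0.0006],[0,0,0]],[[-0.0015,0,0.0013],[0,0,0]]]'| sed -n '2p;4p'
done
python3 -c "
from h import *
path('far',[(6,66)])"
```

```text
tool_pos: [0.6155, 0.1379, 0.0671]
contact_force: [7.7, 6.3, -2.3]
tool_pos: [0.6146, 0.1374, 0.0669]
contact_force: [9.6, 6.5, -2.7]
tool_pos: [0.6127, 0.1362, 0.0666]
contact_force: [6.7, 4.6, -3.3]
tool_pos: [0.6089, 0.1339, 0.0666]
contact_force: [1.2, 1.2, 0.2]
box mm [66.  -0.7 66.6] F [1.2 1.2 0.2] Fbox [1.7 0.4 0.2] t 17.6 q [ 0.2   0.63  1.29 -0.24  1.88  1.22]
now out 6.0 along -0.7 z 66.6
(6, 66) shift [ 0.0004 -0.0007  0.0004] turn [-0.001 -0.    -0.001] q [ 0.2   0.63  1.29 -0.24  1.88  1.22] t 17.6
```

```bash
J="python3 -m jog"
$J '[[[-0.0008,0,0.0006],[0,0,0]],[[-0.0015,0,0.0013],[0,0,0]]]'| sed -n '2p;4p'
$J '[[[-0.0008,0,0.0006],[0,0,0]],[[-0.0015,0,0.0013],[0,0,0]]]'| sed -n '2p;4p'
$J '[[[-0.0008,0,0.0006],[0,0,0]],[[-0.0015,0,0.0013],[0,0,0]]]'| sed -n '2p;4p'
python3 -c "
from h import *
path('far',[(6,66)])"
```

```text
tool_pos: [0.6086, 0.1337, 0.0666]
contact_force: [10.5, 6.3, -3.2]
tool_pos: [0.6085, 0.1336, 0.0667]
contact_force: [13.8, 10.2, -3.8]
tool_pos: [0.6084, 0.1335, 0.0667]
contact_force: [19.5, 13.4, -5.5]
box mm [65.3 -0.8 66.7] F [19.5 13.4 -5.5] Fbox [23.6  1.2 -5.5] t 18.2 q [ 0.2   0.62  1.3  -0.23  1.86  1.22]
now out 5.3 along -0.8 z 66.7
(6, 66) shift [ 0.001  -0.0008  0.0001] turn [ 0.001 -0.017 -0.   ] q [ 0.2   0.62  1.3  -0.23  1.86  1.22] t 18.2
```

```bash
J="python3 -m jog"
$J '[[[0.016,0,-0.013],[0,0,0]],[[0.0345,0,-0.029],[0,0,0]],[[0.004,0,-0.065],[0,0,0]],[[-0.03,0,-0.1],[0,0,0]],[[-0.043,0,-0.121],[0,0,0]]]'| sed -n '2p;4p'
python3 -c "
from h import *
path('left',[(50,200)])
path('right',[(50,200)])"
```

```text
tool_pos: [0.6424, 0.154, 0.1919]
contact_force: [1.5, 0.5, 2.0]
box mm [105.   -1.3 191.9] F [1.5 0.5 2. ] Fbox [ 1.6 -0.4  2. ] t 18.7 q [ 0.21  0.6   1.12 -0.25  2.08  1.19]
now out -86.3 along -105.0 z 191.9
(50, 200) shift [-0.0862 -0.136   0.0613] turn [-0.668  0.67   0.24 ] q [ 0.21  0.6   1.12 -0.25  2.08  1.19] t 18.7
box mm [105.   -1.3 191.9] F [1.5 0.5 2. ] Fbox [ 1.6 -0.4  2. ] t 18.7 q [ 0.21  0.6   1.12 -0.25  2.08  1.19]
now out -83.7 along 105.0 z 191.9
(50, 200) shift [-0.0852  0.134   0.0612] turn [ 0.67   0.667 -0.247] q [ 0.21  0.6   1.12 -0.25  2.08  1.19] t 18.7
```

```bash
J="python3 -m jog"
$J '[[[-0.02,-0.03,0],[-0.1,0.1,0.036]],[[-0.035,-0.06,0.01],[-0.2,0.2,0.072]],[[-0.055,-0.09,0.025],[-0.3,0.3,0.108]],[[-0.07,-0.115,0.042],[-0.4,0.4,0.144]],[[-0.086,-0.136,0.061],[-0.5,0.5,0.18]]]'| sed -n '2p;4p'
python3 -c "
from h import *
path('left',[(50,190)])"
```

```text
tool_pos: [0.4797, 0.2151, 0.1971]
contact_force: [-0.3, 0.6, 1.0]
box mm [ -1.2 136.4 197.1] F [-0.3  0.6  1. ] Fbox [-0.   0.7  1. ] t 19.2 q [ 0.55 -0.01  1.81 -0.53  1.54  1.63]
now out 51.4 along 1.2 z 197.1
(50, 190) shift [ 0.0024 -0.0024  0.0065] turn [-0.166  0.166  0.06 ] q [ 0.55 -0.01  1.81 -0.53  1.54  1.63] t 19.2
```

```bash
J="python3 -m jog"
$J '[[[0.002,-0.0025,0.0065],[-0.1,0.1,0.036]],[[0.002,-0.0025,0.0065],[-0.166,0.166,0.06]],[[0.002,-0.0025,0.0065],[-0.166,0.166,0.06]]]'| sed -n '2p;4p'
python3 -c "
from h import *
path('left',[(50,150),(36,130),(31,111),(32,84),(37,75),(28,68),(20,65)])"
```

```text
tool_pos: [0.479, 0.2137, 0.1868]
contact_force: [-0.6, 0.5, -0.4]
box mm [ -2.5 135.5 186.8] F [-0.6  0.5 -0.4] Fbox [-0.3  0.7 -0.4] t 19.5 q [ 0.62 -0.07  1.93 -0.7   1.4   1.79]
now out 50.5 along 2.5 z 186.8
(50, 150) shift [ 0.0029 -0.0232  0.0286] turn [-0.003  0.007  0.007] q [ 0.62 -0.07  1.93 -0.7   1.4   1.79] t 19.5
(36, 130) shift [ 0.0031 -0.0252  0.0529] turn [-0.003  0.007  0.007] q [ 0.62 -0.07  1.93 -0.7   1.4   1.79] t 19.5
(31, 111) shift [ 0.0032 -0.0335  0.0707] turn [-0.003  0.007  0.007] q [ 0.62 -0.07  1.93 -0.7   1.4   1.79] t 19.5
(32, 84) shift [ 0.0035 -0.0516  0.0908] turn [-0.003  0.007  0.007] q [ 0.62 -0.07  1.93 -0.7   1.4   1.79] t 19.5
(37, 75) shift [ 0.0036 -0.0612  0.0946] turn [-0.003  0.007  0.007] q [ 0.62 -0.07  1.93 -0.7   1.4   1.79] t 19.5
(28, 68) shift [ 0.0037 -0.0588  0.1057] turn [-0.003  0.007  0.007] q [ 0.62 -0.07  1.93 -0.7   1.4   1.79] t 19.5
(20, 65) shift [ 0.0037 -0.0545  0.1131] turn [-0.003  0.007  0.007] q [ 0.62 -0.07  1.93 -0.7   1.4   1.79] t 19.5
```

```bash
J="python3 -m jog"
$J '[[[0.003,-0.023,0.0286],[0,0,0]],[[0.003,-0.027,0.05],[0,0,0]],[[0.003,-0.0365,0.068],[0,0,0]],[[0.003,-0.042,0.075],[0,0,0]],[[0.003,-0.048,0.082],[0,0,0]]]'| sed -n '2p;4p'
$J '[[[0,-0.006,0.006],[0,0,0]],[[0,-0.012,0.012],[0,0,0]],[[0,-0.011,0.017],[0,0,0]],[[0,-0.011,0.022],[0,0,0]]]'| sed -n '2p;4p'
python3 -c "
from h import *
path('left',[(20,65),(10,65)])"
```

```text
tool_pos: [0.4933, 0.2019, 0.0951]
contact_force: [-0.3, 0.7, 0.1]
tool_pos: [0.4954, 0.1974, 0.0708]
contact_force: [-0.2, 0.1, 0.2]
box mm [  2.9 113.   70.8] F [-0.2  0.1  0.2] Fbox [-0.1  0.2  0.2] t 20.4 q [ 0.58  0.09  1.98 -0.75  1.21  1.92]
now out 28.0 along -2.9 z 70.8
(20, 65) shift [-0.0028  0.0024  0.0096] turn [-0.004  0.005  0.003] q [ 0.58  0.09  1.98 -0.75  1.21  1.92] t 20.4
(10, 65) shift [-0.0028  0.0101  0.016 ] turn [-0.004  0.005  0.003] q [ 0.58  0.09  1.98 -0.75  1.21  1.92] t 20.4
```

```bash
J="python3 -m jog"
$J '[[[-0.001,0.001,0.005],[0,0,0]],[[-0.002,0.0024,0.0096],[0,0,0]],[[-0.0028,0.0045,0.011],[0,0,0]],[[-0.0028,0.0045,0.011],[0,0,0]]]'| sed -n '2p;4p'
$J '[[[0,0.0008,0.0006],[0,0,0]],[[0,0.0015,0.0013],[0,0,0]]]'| sed -n '2p;4p'
$J '[[[0,0.0008,0.0006],[0,0,0]],[[0,0.0015,0.0013],[0,0,0]]]'| sed -n '2p;4p'
python3 -c "
from h import *
path('left',[(10,65)])"
```

```text
tool_pos: [0.498, 0.1866, 0.0648]
contact_force: [1.4, 1.0, -2.7]
tool_pos: [0.4989, 0.1851, 0.0647]
contact_force: [-0.8, 2.1, -3.6]
tool_pos: [0.4999, 0.1833, 0.0647]
contact_force: [-0.6, 0.7, -3.7]
box mm [-0.7 98.7 64.7] F [-0.6  0.7 -3.7] Fbox [-0.2  0.9 -3.7] t 21.2 q [ 0.55  0.09  1.99 -0.76  1.19  1.91]
now out 13.7 along 0.7 z 64.7
(10, 65) shift [0.0007 0.003  0.0022] turn [-0.004  0.006  0.003] q [ 0.55  0.09  1.99 -0.76  1.19  1.91] t 21.2
```

```bash
python3 -c "
from h import *
d=optics.get_image('scene');e=optics.get_image('top')
a=cv2.resize(d['image'][90:270,220:400],(400,400));b=cv2.resize(e['image'][150:290,130:270],(400,400))
cv2.imwrite('pics/s3.png',np.hstack([a,b]))"
```

```text
(no output)
```

View pics/s3.png

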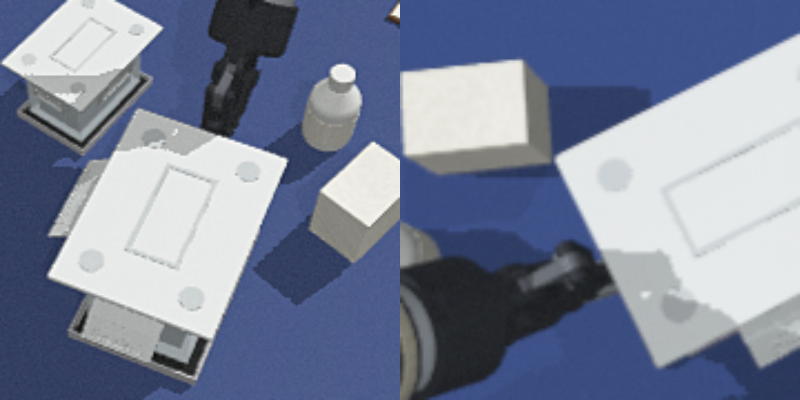

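The left flap no longer sticks out past the lid in either view. It is folded under with the tool against it, and the bottle and carton are untouched. I'll keep pushing inwards.

```bash
J="python3 -m jog"
$J '[[[0,0.0008,0.0006],[0,0,0]],[[0,0.0015,0.0013],[0,0,0]]]'| sed -n '2p;4p'
$J '[[[0,0.0008,0.0006],[0,0,0]],[[0,0.0015,0.0013],[0,0,0]]]'| sed -n '2p;4p'
$J '[[[0,0.0008,0.0006],[0,0,0]],[[0,0.0015,0.0013],[0,0,0]]]'| sed -n '2p;4p'
python3 -c "
from h import *
path('left',[(10,65)])"
```

```text
tool_pos: [0.5006, 0.1826, 0.0645]
contact_force: [-6.3, 8.0, -2.7]
tool_pos: [0.5012, 0.1819, 0.0638]
contact_force: [-7.5, 10.7, -4.9]
tool_pos: [0.5021, 0.1805, 0.0634]
contact_force: [-6.5, 11.1, -7.5]
box mm [-0.3 95.2 63.4] F [-6.5 11.1 -7.5] Fbox [ 0.3 12.9 -7.5] t 21.9 q [ 0.54  0.09  2.   -0.76  1.18  1.9 ]
now out 10.2 along 0.3 z 63.4
(10, 65) shift [ 0.0003  0.0012 -0.0012] turn [-0.01   0.004  0.003] q [ 0.54  0.09  2.   -0.76  1.18  1.9 ] t 21.9
```

```bash
J="python3 -m jog"
$J '[[[0,0.001,0.0003],[0,0,0]],[[0,0.0021,0.0005],[0,0,0]]]'| sed -n '2p;4p'
$J '[[[0,0.001,0.0003],[0,0,0]],[[0,0.0021,0.0005],[0,0,0]]]'| sed -n '2p;4p'
$J '[[[0,0.0008,0.0006],[0,0,0]],[[0,0.0015,0.0013],[0,0,0]]]'| sed -n '2p;4p'
python3 -c "
from h import *
path('left',[(10,65)])"
```

```text
tool_pos: [0.5024, 0.1801, 0.0634]
contact_force: [-10.7, 20.7, -8.1]
tool_pos: [0.5024, 0.18, 0.0634]
contact_force: [-16.8, 29.0, -8.9]
tool_pos: [0.5024, 0.18, 0.0632]
contact_force: [-27.5, 38.7, -1.6]
box mm [-0.3 94.5 63.2] F [-27.5  38.7  -1.6] Fbox [-3.  47.4 -1.6] t 22.5 q [ 0.53  0.08  2.   -0.75  1.17  1.89]
now out 9.5 along 0.3 z 63.2
(10, 65) shift [ 0.0003  0.0007 -0.0017] turn [-0.021  0.002  0.002] q [ 0.53  0.08  2.   -0.75  1.17  1.89] t 22.5
```

47 N is too much. The knuckles are wide in the closing plane and may be touching the lid edge, so I'll back off and turn the tool 90° to put its thin side in the lean plane.

```bash
J="python3 -m jog"
$J '[[[0,-0.016,-0.013],[0,0,0]],[[0,-0.0345,-0.029],[0,0,0]],[[0,-0.009,-0.0596],[0,0,-0.15]],[[0,-0.009,-0.0596],[0,0,-0.3]],[[0,-0.009,-0.0596],[0,0,-0.45]]]'| sed -n '2p;4p'
$J '[[[0,0,0],[0,0,-0.15]],[[0,0,0],[0,0,-0.3]],[[0,0,0],[0,0,-0.45]],[[0,0,0],[0,0,-0.6]],[[0,0,0],[0,0,-0.75]]]'| sed -n '2p;4p'
$J '[[[0,0,0],[0,0,-0.15]],[[0,0,0],[0,0,-0.3]],[[0,0,0],[0,0,-0.371]]]'| sed -n '2p;4p'
cat >> h.py <<'E'
_lean=lean
def lean(side,deg=40):
    return _lean(side,deg)*R.from_euler("z",-np.pi/2 if side in("left","right") else 0)
E
python3 -c "
from h import *
path('left',[(30,66),(18,67),(14,66),(10,66),(6,66)])
d=optics.get_image('wrist');cv2.imwrite('pics/w1.png',d['image'])"
```

```text
tool_pos: [0.4851, 0.2129, 0.1103]
contact_force: [-0.1, 0.4, 0.1]
tool_pos: [0.4843, 0.2119, 0.1087]
contact_force: [0.2, -0.7, -0.8]
tool_pos: [0.4843, 0.2119, 0.1087]
contact_force: [0.6, 0.9, -0.8]
box mm [  1.1 131.2 108.7] F [ 0.6  0.9 -0.8] Fbox [ 1.   0.4 -0.8] t 23.8 q [ 0.61  0.03  1.97 -0.73  1.28  0.32]
now out 46.2 along -1.1 z 108.7
(30, 66) shift [ 0.0149 -0.0009  0.0431] turn [-0.003 -0.002  0.006] q [ 0.61  0.03  1.97 -0.73  1.28  0.32] t 23.8
(18, 67) shift [ 0.0051 -0.0009  0.05  ] turn [-0.003 -0.002  0.006] q [ 0.61  0.03  1.97 -0.73  1.28  0.32] t 23.8
(14, 66) shift [ 0.0027 -0.0009  0.0534] turn [-0.003 -0.002  0.006] q [ 0.61  0.03  1.97 -0.73  1.28  0.32] t 23.8
(10, 66) shift [-0.0004 -0.0009  0.0559] turn [-0.003 -0.002  0.006] q [ 0.61  0.03  1.97 -0.73  1.28  0.32] t 23.8
(6, 66) shift [-0.0035 -0.0009  0.0585] turn [-0.003 -0.002  0.006] q [ 0.61  0.03  1.97 -0.73  1.28  0.32] t 23.8
```

View pics/w1.png

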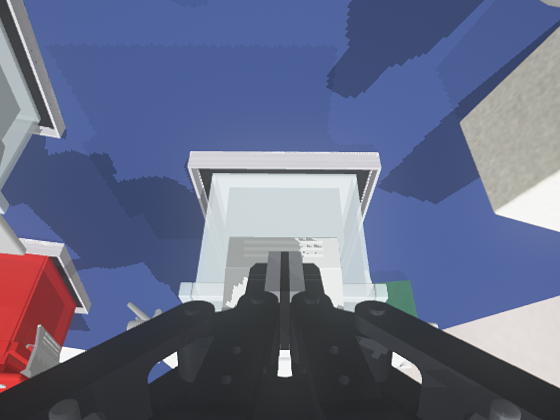

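The wrist view shows the left flap hanging down against the wall, with its free end at row 237 (columns 230–340), in front of the tool. I'll probe it with the thin side.

```bash
J="python3 -m jog"
$J '[[[0.015,-0.001,0.043],[0,0,0]],[[0.005,-0.001,0.05],[0,0,0]],[[0.0027,-0.001,0.0534],[0,0,0]],[[0.001,-0.001,0.0545],[0,0,0]]]'| sed -n '2p;4p'
$J '[[[-0.0008,0,0.0006],[0,0,0]],[[-0.0015,0,0.0013],[0,0,0]]]'| sed -n '2p;4p'
$J '[[[-0.0008,0,0.0006],[0,0,0]],[[-0.0015,0,0.0013],[0,0,0]]]'| sed -n '2p;4p'
python3 -c "
from h import *
path('left',[(6,66)])"
```

```text
tool_pos: [0.5013, 0.1822, 0.0663]
contact_force: [-1.3, 1.4, -0.1]
tool_pos: [0.5016, 0.1818, 0.066]
contact_force: [-5.9, 5.4, 4.2]
tool_pos: [0.5023, 0.1805, 0.0658]
contact_force: [-5.9, 5.4, 3.0]
box mm [-0.1 95.1 65.8] F [-5.9  5.4  3. ] Fbox [-2.2  7.7  3. ] t 24.65 q [ 0.54  0.09  2.   -0.76  1.18  0.33]
now out 10.1 along 0.1 z 65.8
(6, 66) shift [-0.0032  0.0001  0.0024] turn [-0.003 -0.005  0.001] q [ 0.54  0.09  2.   -0.76  1.18  0.33] t 24.65
```

```bash
J="python3 -m jog"
$J '[[[-0.0008,0,0.0006],[0,0,0]],[[-0.0015,0,0.0013],[0,0,0]]]'| sed -n '2p;4p'
$J '[[[-0.0008,0,0.0006],[0,0,0]],[[-0.0015,0,0.0013],[0,0,0]]]'| sed -n '2p;4p'
$J '[[[-0.0008,0,0.0006],[0,0,0]],[[-0.0015,0,0.0013],[0,0,0]]]'| sed -n '2p;4p'
python3 -c "
from h import *
path('left',[(6,66)])"
```

```text
tool_pos: [0.5035, 0.1785, 0.0657]
contact_force: [-2.5, 2.5, 0.9]
tool_pos: [0.5047, 0.1764, 0.0652]
contact_force: [-5.5, 6.6, 4.3]
tool_pos: [0.505, 0.176, 0.0651]
contact_force: [-12.0, 14.5, 8.1]
box mm [-0.2 89.8 65.1] F [-12.   14.5   8.1] Fbox [-2.6 18.6  8.1] t 25.25 q [ 0.53  0.09  2.   -0.76  1.17  0.33]
now out 4.8 along 0.2 z 65.1
(6, 66) shift [ 0.0003  0.0002 -0.0015] turn [-0.003 -0.008  0.001] q [ 0.53  0.09  2.   -0.76  1.17  0.33] t 25.25
```

```bash
J="python3 -m jog"
$J '[[[0.016,0,-0.013],[0,0,0]],[[0.0345,0,-0.029],[0,0,0]],[[0.004,0,-0.065],[0,0,0]],[[-0.03,0,-0.1],[0,0,0]],[[-0.043,0,-0.121],[0,0,0]]]'| sed -n '2p;4p'
python3 -c "
from h import *
path('near',[(50,190)])
path('right',[(50,190)])"
```

```text
tool_pos: [0.4843, 0.2124, 0.1898]
contact_force: [0.3, -0.4, 0.4]
box mm [  1.3 131.6 189.8] F [ 0.3 -0.4  0.4] Fbox [ 0.1 -0.5  0.4] t 25.75 q [ 0.61 -0.07  1.92 -0.71  1.4   0.22]
now out -61.3 along -131.6 z 189.8
(50, 190) shift [-0.1013 -0.1112  0.0843] turn [-0.002  1.078  1.678] q [ 0.61 -0.07  1.92 -0.71  1.4   0.22] t 25.75
box mm [  1.3 131.6 189.8] F [ 0.3 -0.4  0.4] Fbox [ 0.1 -0.5  0.4] t 25.75 q [ 0.61 -0.07  1.92 -0.71  1.4   0.22]
now out -216.6 along 1.3 z 189.8
(50, 190) shift [-0.2048 -0.001   0.1707] turn [ 0.000e+00  1.394e+00 -1.000e-03] q [ 0.61 -0.07  1.92 -0.71  1.4   0.22] t 25.75
```

```bash
J="python3 -m jog"
$J '[[[-0.02,0,0.017],[0,0.14,0]],[[-0.04,0,0.034],[0,0.28,0]],[[-0.06,0,0.051],[0,0.42,0]],[[-0.08,0,0.068],[0,0.56,0]],[[-0.1,0,0.083],[0,0.7,0]]]'| sed -n '2p;4p'
python3 -c "
from h import *
path('right',[(50,190)])"
```

```text
tool_pos: [0.5516, 0.1001, 0.1865]
contact_force: [0.5, 0.4, 0.0]
box mm [ -0.6   0.7 186.5] F [0.5 0.4 0. ] Fbox [0.7 0.1 0. ] t 26.25 q [ 0.04 -0.06  1.81  0.01  1.41 -0.51]
now out -85.7 along -0.6 z 186.5
(50, 190) shift [-0.1356  0.0007 -0.0048] turn [-0.002  0.689 -0.002] q [ 0.04 -0.06  1.81  0.01  1.41 -0.51] t 26.25
```

```bash
J="python3 -m jog"
$J '[[[-0.03,0,-0.003],[0,0.14,0]],[[-0.06,0,-0.003],[0,0.28,0]],[[-0.09,0,-0.003],[0,0.42,0]],[[-0.12,0,-0.003],[0,0.56,0]],[[-0.136,0,-0.003],[0,0.69,0]]]'| sed -n '2p;4p'
$J '[[[0,0,0],[0,0,0]]]'| sed -n '2p;4p'
python3 -c "
from h import *
path('right',[(36,130),(33,111),(34,84),(36,76),(26,70),(18,67),(15,66)])"
```

```text
tool_pos: [0.6236, -0.0178, 0.1875]
contact_force: [-0.2, 1.0, -0.6]
tool_pos: [0.6225, -0.0188, 0.1819]
contact_force: [-1.3, -0.6, -1.4]
box mm [  -3.  -137.7  181.9] F [-1.3 -0.6 -1.4] Fbox [-1.4  0.2 -1.4] t 26.85 q [-0.33  0.4   1.41  0.44  1.89 -0.86]
now out 52.7 along -3.0 z 181.9
(36, 130) shift [-0.0207  0.0036  0.0504] turn [-0.005 -0.003 -0.013] q [-0.33  0.4   1.41  0.44  1.89 -0.86] t 26.85
(33, 111) shift [-0.0307  0.0038  0.0669] turn [-0.005 -0.003 -0.013] q [-0.33  0.4   1.41  0.44  1.89 -0.86] t 26.85
(34, 84) shift [-0.0488  0.0041  0.0868] turn [-0.005 -0.003 -0.013] q [-0.33  0.4   1.41  0.44  1.89 -0.86] t 26.85
(36, 76) shift [-0.0555  0.0042  0.0917] turn [-0.005 -0.003 -0.013] q [-0.33  0.4   1.41  0.44  1.89 -0.86] t 26.85
(26, 70) shift [-0.0518  0.0042  0.1027] turn [-0.005 -0.003 -0.013] q [-0.33  0.4   1.41  0.44  1.89 -0.86] t 26.85
(18, 67) shift [-0.0476  0.0042  0.1102] turn [-0.005 -0.003 -0.013] q [-0.33  0.4   1.41  0.44  1.89 -0.86] t 26.85
(15, 66) shift [-0.0459  0.0042  0.1129] turn [-0.005 -0.003 -0.013] q [-0.33  0.4   1.41  0.44  1.89 -0.86] t 26.85
```

```bash
J="python3 -m jog"
$J '[[[-0.0207,0.002,0.05],[0,0,0]],[[-0.025,0.004,0.058],[0,0,0]],[[-0.031,0.004,0.067],[0,0,0]],[[-0.036,0.004,0.073],[0,0,0]],[[-0.042,0.004,0.08],[0,0,0]]]'| sed -n '2p;4p'
$J '[[[-0.007,0,0.007],[0,0,0]],[[-0.0135,0,0.0117],[0,0,0]],[[-0.0115,0,0.017],[0,0,0]],[[-0.0098,0,0.0227],[0,0,0]],[[-0.0056,0,0.03],[0,0,0]]]'| sed -n '2p;4p'
$J '[[[0.001,0,0.0008],[0,0,0]],[[0.0023,0,0.0019],[0,0,0]]]'| sed -n '2p;4p'
$J '[[[0.0008,0,0.0006],[0,0,0]],[[0.0015,0,0.0013],[0,0,0]]]'| sed -n '2p;4p'
python3 -c "
from h import *
path('right',[(10,66)])"
```

```text
tool_pos: [0.6163, 0.0038, 0.1003]
contact_force: [0.2, 0.3, 0.5]
tool_pos: [0.6073, 0.0164, 0.0721]
contact_force: [0.6, -0.2, -0.1]
tool_pos: [0.6064, 0.0178, 0.0718]
contact_force: [4.8, -8.4, -2.9]
tool_pos: [0.6064, 0.0179, 0.0718]
contact_force: [5.6, -10.2, -4.4]
box mm [  2.7 -98.   71.8] F [  5.6 -10.2  -4.4] Fbox [ -0.6 -11.6  -4.4] t 28.25 q [-0.29  0.46  1.53  0.44  1.7  -0.91]
now out 13.0 along 2.7 z 71.8
(10, 66) shift [-0.0014 -0.0026  0.0064] turn [-0.002  0.011 -0.006] q [-0.29  0.46  1.53  0.44  1.7  -0.91] t 28.25
```

```bash
J="python3 -m jog"
$J '[[[-0.003,0,-0.0026],[0,0,0]],[[-0.0065,0,0.0015],[0,0,0]],[[-0.004,0,0.0035],[0,0,0]],[[-0.0032,0,0.0038],[0,0,0]]]'| sed -n '2p;4p'
$J '[[[0.0008,0,0.0006],[0,0,0]],[[0.0015,0,0.0013],[0,0,0]]]'| sed -n '2p;4p'
$J '[[[0.0008,0,0.0006],[0,0,0]],[[0.0015,0,0.0013],[0,0,0]]]'| sed -n '2p;4p'
$J '[[[0.0008,0,0.0006],[0,0,0]],[[0.0015,0,0.0013],[0,0,0]]]'| sed -n '2p;4p'
python3 -c "
from h import *
path('right',[(10,66)])"
```

```text
tool_pos: [0.6058, 0.0192, 0.0666]
contact_force: [6.2, -8.6, -3.6]
tool_pos: [0.6051, 0.0202, 0.0664]
contact_force: [5.5, -8.7, -4.7]
tool_pos: [0.603, 0.0233, 0.0662]
contact_force: [2.3, -2.1, -2.7]
tool_pos: [0.6022, 0.0246, 0.0665]
contact_force: [4.6, -8.8, -1.9]
box mm [  2.6 -90.1  66.5] F [ 4.6 -8.8 -1.9] Fbox [-0.8 -9.9 -1.9] t 29.25 q [-0.28  0.46  1.54  0.44  1.69 -0.91]
now out 5.1 along 2.6 z 66.5
(10, 66) shift [-0.0041 -0.0026 -0.0027] turn [-0.003  0.006 -0.005] q [-0.28  0.46  1.54  0.44  1.69 -0.91] t 29.25
```

One more push to confirm the stop, then retreat.

```bash
J="python3 -m jog"
$J '[[[0.0008,0,0.0006],[0,0,0]],[[0.0015,0,0.0013],[0,0,0]]]'| sed -n '2p;4p'
$J '[[[0.0008,0,0.0006],[0,0,0]],[[0.0015,0,0.0013],[0,0,0]]]'| sed -n '2p;4p'
$J '[[[-0.016,0,-0.013],[0,0,0]],[[-0.0345,0,-0.029],[0,0,0]],[[-0.004,0,-0.065],[0,0,0]],[[0.03,0,-0.1],[0,0,0]],[[0.043,0,-0.121],[0,0,0]]]'| sed -n '2p;4p'
python3 -c "
from h import *
path('near',[(50,190)])"
```

```text
tool_pos: [0.6021, 0.0247, 0.0665]
contact_force: [7.6, -12.3, -3.4]
tool_pos: [0.602, 0.0249, 0.0666]
contact_force: [8.9, -17.6, -4.1]
tool_pos: [0.6242, -0.0076, 0.192]
contact_force: [0.5, -0.2, 0.3]
box mm [   4.3 -129.   192. ] F [ 0.5 -0.2  0.3] Fbox [ 0.3 -0.4  0.3] t 30.15 q [-0.32  0.38  1.41  0.45  1.89 -0.85]
now out -64.3 along 129.0 z 192.0
(50, 190) shift [ 0.0977 -0.1143  0.0844] turn [-1.01   0.004  1.204] q [-0.32  0.38  1.41  0.45  1.89 -0.85] t 30.15
```

```bash
J="python3 -m jog"
$J '[[[0.0093,-0.011,0.006],[-0.096,0,0.114]],[[0.0186,-0.022,0.013],[-0.192,0,0.229]],[[0.028,-0.033,0.02],[-0.288,0,0.343]],[[0.038,-0.044,0.03],[-0.384,0,0.458]],[[0.049,-0.057,0.04],[-0.48,0,0.572]]]'| sed -n '2p;4p'
python3 -c "
from h import *
path('near',[(50,190)])"
```

```text
tool_pos: [0.5406, 0.0162, 0.1883]
contact_force: [1.0, -0.3, 0.3]
box mm [-54.1 -64.8 188.3] F [ 1.  -0.3  0.3] Fbox [ 0.7 -0.8  0.3] t 30.65 q [-0.45 -0.08  1.93  0.67  1.51 -0.36]
now out -5.9 along 64.8 z 188.3
(50, 190) shift [ 0.0078 -0.0851  0.0048] turn [-0.528  0.005  0.625] q [-0.45 -0.08  1.93  0.67  1.51 -0.36] t 30.65
```

```bash
J="python3 -m jog"
$J '[[[0.002,-0.016,0.001],[-0.096,0,0.114]],[[0.004,-0.032,0.002],[-0.192,0,0.229]],[[0.006,-0.05,0.003],[-0.288,0,0.343]],[[0.008,-0.07,0.004],[-0.384,0,0.458]],[[0.008,-0.085,0.005],[-0.48,0,0.572]]]'| sed -n '2p;4p'
python3 -c "
from h import *
path('near',[(50,190)])"
```

```text
tool_pos: [0.4586, 0.0417, 0.1891]
contact_force: [-0.3, 0.1, 0.8]
box mm [-1.104e+02  1.000e-01  1.891e+02] F [-0.3  0.1  0.8] Fbox [-0.2  0.3  0.8] t 31.15 q [-0.43 -0.74  2.4   0.65  1.18  0.35]
now out 50.4 along -0.1 z 189.1
(50, 190) shift [ 0.0009  0.0001 -0.0005] turn [-0.047  0.005  0.054] q [-0.43 -0.74  2.4   0.65  1.18  0.35] t 31.15
```

```bash
J="python3 -m jog"
$J '[[[0.001,0,0],[-0.047,0.005,0.054]],[[0.001,0,0],[-0.047,0.005,0.054]]]'| sed -n '2p;4p'
python3 -c "
from h import *
path('near',[(36,130),(33,111),(34,84),(36,74),(26,68),(18,64),(14,64)])"
```

```text
tool_pos: [0.4594, 0.0431, 0.1904]
contact_force: [0.5, 0.2, -0.9]
box mm [-109.     0.8  190.4] F [ 0.5  0.2 -0.9] Fbox [ 0.5 -0.1 -0.9] t 31.35 q [-0.41 -0.78  2.42  0.62  1.14  0.44]
now out 49.0 along -0.8 z 190.4
(36, 130) shift [-0.0289  0.0007  0.0546] turn [-0.002 -0.     0.009] q [-0.41 -0.78  2.42  0.62  1.14  0.44] t 31.35
(33, 111) shift [-0.0388  0.0006  0.071 ] turn [-0.002 -0.     0.009] q [-0.41 -0.78  2.42  0.62  1.14  0.44] t 31.35
(34, 84) shift [-0.0569  0.0005  0.0911] turn [-0.002 -0.     0.009] q [-0.41 -0.78  2.42  0.62  1.14  0.44] t 31.35
(36, 74) shift [-0.0649  0.0005  0.0975] turn [-0.002 -0.     0.009] q [-0.41 -0.78  2.42  0.62  1.14  0.44] t 31.35
(26, 68) shift [-0.0611  0.0005  0.1085] turn [-0.002 -0.     0.009] q [-0.41 -0.78  2.42  0.62  1.14  0.44] t 31.35
(18, 64) shift [-0.0575  0.0006  0.1167] turn [-0.002 -0.     0.009] q [-0.41 -0.78  2.42  0.62  1.14  0.44] t 31.35
(14, 64) shift [-0.0545  0.0006  0.1193] turn [-0.002 -0.     0.009] q [-0.41 -0.78  2.42  0.62  1.14  0.44] t 31.35
```

```bash
J="python3 -m jog"
$J '[[[-0.015,0,0.028],[0,0,0]],[[-0.029,0.001,0.054],[0,0,0]],[[-0.039,0.001,0.071],[0,0,0]],[[-0.045,0.001,0.078],[0,0,0]],[[-0.051,0.001,0.085],[0,0,0]]]'| sed -n '2p;4p'
$J '[[[-0.006,0,0.006],[0,0,0]],[[-0.014,0,0.0125],[0,0,0]],[[-0.012,0,0.018],[0,0,0]],[[-0.01,0,0.0235],[0,0,0]],[[-0.0065,0,0.0317],[0,0,0]]]'| sed -n '2p;4p'
python3 -c "
from h import *
path('near',[(18,64),(14,64)])"
```

```text
tool_pos: [0.4748, 0.0485, 0.0923]
contact_force: [0.5, -0.0, 1.2]
tool_pos: [0.4884, 0.0564, 0.0646]
contact_force: [-0.2, -0.5, 0.3]
box mm [-77.4  -3.1  64.6] F [-0.2 -0.5  0.3] Fbox [-0.4 -0.3  0.3] t 32.35 q [-0.33 -0.44  2.45  0.76  0.81  0.22]
now out 17.4 along 3.1 z 64.6
(18, 64) shift [-0.0008 -0.0031  0.    ] turn [ 0.    -0.     0.006] q [-0.33 -0.44  2.45  0.76  0.81  0.22] t 32.35
(14, 64) shift [ 0.0022 -0.0031  0.0026] turn [ 0.    -0.     0.006] q [-0.33 -0.44  2.45  0.76  0.81  0.22] t 32.35
```

```bash
J="python3 -m jog"
$J '[[[0.001,0,0.0008],[0,0,0]],[[0.0023,0,0.0019],[0,0,0]]]'| sed -n '2p;4p'
$J '[[[0.0008,0,0.0006],[0,0,0]],[[0.0015,0,0.0013],[0,0,0]]]'| sed -n '2p;4p'
$J '[[[0.0008,0,0.0006],[0,0,0]],[[0.0015,0,0.0013],[0,0,0]]]'| sed -n '2p;4p'
$J '[[[0.0008,0,0.0006],[0,0,0]],[[0.0015,0,0.0013],[0,0,0]]]'| sed -n '2p;4p'
python3 -c "
from h import *
path('near',[(14,64)])"
```

```text
tool_pos: [0.4904, 0.0582, 0.0644]
contact_force: [0.2, -0.1, -0.7]
tool_pos: [0.4917, 0.0589, 0.0642]
contact_force: [-6.5, -2.3, 2.4]
tool_pos: [0.493, 0.0598, 0.0638]
contact_force: [-8.0, -4.6, 3.0]
tool_pos: [0.4945, 0.0608, 0.0635]
contact_force: [-6.4, -4.4, 1.2]
box mm [-69.8  -2.6  63.5] F [-6.4 -4.4  1.2] Fbox [-7.8 -0.4  1.2] t 33.15 q [-0.32 -0.42  2.43  0.76  0.79  0.23]
now out 9.8 along 2.6 z 63.5
(14, 64) shift [-0.0029 -0.0026 -0.003 ] turn [-0.     0.003  0.006] q [-0.32 -0.42  2.43  0.76  0.79  0.23] t 33.15
```

```bash
J="python3 -m jog"
$J '[[[0.0008,0,0.0006],[0,0,0]],[[0.0015,0,0.0013],[0,0,0]]]'| sed -n '2p;4p'
$J '[[[0.0008,0,0.0006],[0,0,0]],[[0.0015,0,0.0013],[0,0,0]]]'| sed -n '2p;4p'
$J '[[[0.0008,0,0.0006],[0,0,0]],[[0.0015,0,0.0013],[0,0,0]]]'| sed -n '2p;4p'
python3 -c "
from h import *
path('near',[(14,64)])"
```

```text
tool_pos: [0.4963, 0.0619, 0.0635]
contact_force: [-4.5, -2.7, -0.1]
tool_pos: [0.4984, 0.0632, 0.0638]
contact_force: [-0.9, -0.6, -0.3]
tool_pos: [0.4996, 0.0639, 0.0635]
contact_force: [-22.3, -12.4, 11.8]
box mm [-63.9  -2.6  63.5] F [-22.3 -12.4  11.8] Fbox [-25.5   1.2  11.8] t 33.75 q [-0.3  -0.4   2.42  0.76  0.78  0.24]
now out 3.9 along 2.6 z 63.5
(14, 64) shift [-0.0075 -0.0027 -0.0068] turn [-0.001  0.003  0.007] q [-0.3  -0.4   2.42  0.76  0.78  0.24] t 33.75
```

Hard stop, so the near flap is closed. I'll retreat and check all round.

```bash
J="python3 -m jog"
$J '[[[-0.016,0,-0.013],[0,0,0]],[[-0.0345,0,-0.029],[0,0,0]],[[-0.004,0,-0.065],[0,0,0]],[[0.03,0,-0.1],[0,0,0]],[[0.043,0,-0.121],[0,0,0]]]'| sed -n '2p;4p'
$J '[[[-0.035,0,-0.03],[0,0,0]],[[-0.07,0,-0.06],[0,0,0]],[[-0.1,0,-0.08],[0,0,0]]]'| sed -n '2p;4p'
python3 -c "
from h import *
d=optics.get_image('scene');e=optics.get_image('top')
a=cv2.resize(d['image'][90:290,210:410],(400,400));b=cv2.resize(e['image'][130:290,170:330],(400,400))
cv2.imwrite('pics/s4.png',np.hstack([a,b]));st()"
```

```text
tool_pos: [0.4642, 0.0406, 0.191]
contact_force: [-0.0, -1.1, 0.1]
tool_pos: [0.3728, -0.0393, 0.1782]
contact_force: [0.1, -0.6, 0.4]
box mm [-227.8  -27.   178.5] F [ 0.1  0.4 -0.2] Fbox [ 0.3  0.3 -0.2] t 34.65 q [-0.85 -1.01  2.54  0.68  1.5   0.16]
```

View pics/s4.png

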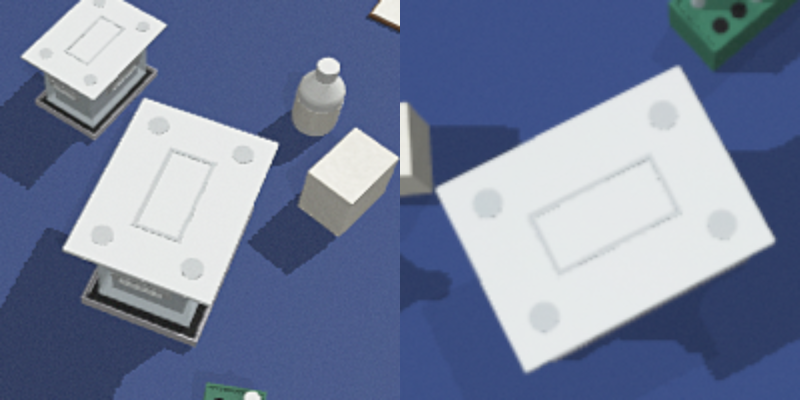

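No flap protrudes on any side in either view, the lid is flat, and the bottle, carton and rack are in place. I'll ease off the shoulder limit and hand in.

```bash
J="python3 -m jog"
$J '[[[0.025,0,0.02],[0,0,0]],[[0.05,0,0.04],[0,0,0]],[[0.05,0,0.04],[0,0,0]]]'| sed -n '2p;4p'
python3 -c "
from h import *
st(); print(job.finish_job())"
```

```text
tool_pos: [0.4292, -0.0015, 0.1813]
contact_force: [-0.7, -0.5, -0.3]
box mm [-158.2  -21.2  181.3] F [-0.7 -0.5 -0.3] Fbox [-0.9 -0.1 -0.3] t 34.95 q [-0.6  -0.83  2.46  0.67  1.28  0.28]
the job is handed in; nothing more can be done
None
```

The lid is pressed home at all four corners and all four clip flaps are snapped under the band; I handed the job in at about 35 s, and it returned no verdict. The highest force I read on the box was 47 N, in one over-hard push on the left side. The bottle, tube rack and carton look undisturbed in the camera views.

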